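# Find the tired shock mount and push its tag down

### The arm

A 6-joint arm with a two-finger parallel gripper is mounted at the origin on the work surface. World frame = base frame: x ahead of the robot, y to its left, z up, the work surface at z = 0. Lengths are in m, angles in rad, forces in N, time in s.
With the tool pointing down it reaches from about 0.4 to 0.825 m from the base axis. Payload 7 kg.
Tool frame: the origin (TCP) lies at the centre of the arm's flange, where the gripper is bolted on; the fingertips stand 178 mm ahead of it and the grasp point (between the pads) lies arm.tcp_to_grasp ahead of it (arm.tcp_to_grasp is the distance from the TCP to the grasp point, in m); z points along the fingers, y is the direction in which the jaws open and shut (so a half turn about z gives the same grasp; the last joint's range is limited). The gripper opens to 88 mm and grips with 3 to 60 N. Pads are 19 mm wide; open, the fingers measure 130 mm over their backs; the gripper's body (78 mm by 193 mm) begins 47 mm behind the grasp point.
Start: joints at [-0.85, 0.359, 0.012, 0, -1.224, -0.288], TCP at [0.283, -0.613, 0.405] pointing down, gripper open.
Joint ranges: [-3.07, 3.07], [-1.43, 2.12], [-1.02, 1.25], [-3.03, 1.67], [-3.05, -0], [-3.03, 3.03]. Speed limits (rad/s): [2.39, 2.39, 3.01, 3.14, 3.14, 3.14].

### API

Orientations are given as [roll, pitch, yaw] about the fixed x, y, z axes, in that order (R = Rz(yaw) Ry(pitch) Rx(roll)).
In Python, from station import arm gives the robot as it stands.
- The arm moves only by the tool move_arm, never from a script. Its argument "deltas" is a list of rows, each a list of 6 numbers: the shift along the world's x, y, z in mm, then the turn, a rotation vector about the world's x, y, z in degrees. In form: [[tx, ty, tz, ax, ay, az], ...]. A call has exactly 5 rows; each row shifts and turns the commanded pose from where the row before left it; what a row does not reach is not made up. A row lasts 1/12 s, in which the tool goes at most 41.7 mm and 7.16 degrees, less where a joint would pass 70% of its speed; a pose out of reach is approached as far as the arm can. A call with a gripper value outside its range is refused whole. "claw" is the closure in counts, from 0 (fully open) to 255 (shut), set as the call begins (left out, the last holds). The fingers move at their own pace and stop on an object; "squeeze" is the grip in N (left out, the last holds). Time passes only in rows, so rows that do not move let the fingers close, or fill a call up. It gives the time, the measured TCP pose, the force and the opening at its end, in the units of the state.
- arm.get_state(): the state, without advancing time (a new reading comes with each control period).
- arm.grab_frame(name): name is "scene" or "top" or "wrist"; returns the picture (480x640x3 uint8, red, green, blue); there is no depth.
- arm.calibration(name): a dict with "intrinsics" (3x3 intrinsics, pixels), "k1" (the pictures are not rectified: a ray, as slopes to the right and down, at radius r is drawn at 1 + k1 r^2 times it, then the intrinsics apply), "T" (4x4, takes a point from camera to world coordinates); the wrist camera has in their place "mount" (4x4, takes a point from camera to tool coordinates, whose origin is the TCP and whose axes are the flange's). Camera axes: x right, y up, looking along -z (the intrinsics and any distortion apply to the point x, -y, -z); pixel columns grow to the right and rows downward; lengths in m; the calibration is good to about 2 mm. A picture is of the moment at which its call begins: read the wrist's pose just before it. calibration takes no time and is no camera call.
- arm.job_done(): hands the job in, once; it reports no verdict.
Trained networks look in the newest picture that a camera, given by its name, has taken for a name from the list of things; names that differ only in an ending like _2 or _b are one class to them, and where a whole thing is asked for, a point or a joint stands for the part that bears it (a point fixed in the world has none). Each returns a list of dicts, best first, with "score" (0 to 1); they miss things now and then, are a little off and sometimes report something else, mostly with a low value. They report only what shows in the picture. A call takes as long as a camera call. They do not tell look-alikes from the thing itself.
- arm.spot_in(thing, camera): "xy" ([column, row] in pixels, amid what is visible of it).
- arm.masks_of(thing, camera): "pixels" (480x640 bool, what is visible of it) and "xy" ([column, row] in pixels, amid what is visible of it).
- arm.spot_point(thing, camera): "xy" ([column, row] in pixels: a listed point, or the origin of a listed thing).
The state is a dict: "t": time; "q": joint angles; "qd": joint speeds; "joint_efforts": joint torques, N m; "eef_pos": TCP position; "ee_rot": TCP orientation; "force": force on the tool from outside, world axes, zero at the start; "moment": the same for the moment, N m; "width": finger opening in m.
Only numpy, scipy, OpenCV 4.12 (cv2) and the standard library are available. Lean on these libraries where they do the work, as an engineer would, in place of code of your own. Each camera call takes 0.05 s, during which the arm holds its last target. There are 200 camera calls.

### The job

Three shock mounts for a lab pump stand on three plates in a row on the bench. Press each spring pad down gently with the fingertips, one after another from the robot's left to its right, to find the softest; then push the tag on that plate gently, all the way down, and leave the other two tags up. Touch only: do not lift or shift the mounts or disturb the glassware and tools around them.

Things in the scene. Friction and masses are not known exactly. Their poses are not given: they have to be found in the camera images.
- plate_left: The left of three steel plates in a row (left is the robot's left), screwed to the bench, 170 x 90 x 12 mm. Origin: centre of its underside, z up. The pad of the mount on it is at x = +47 mm, y = 0; the plate's tag at x = -50 mm, y = 0 (the end nearer the robot). Turned at most 20 degrees from the robot's x axis.
- left_pad (a point): Point on plate_left at the centre of the pad's top face at rest, 60 mm above the bench (does not move when the pad is pressed). The mount is a round steel foot 64 mm across standing loose on the plate, 0.45 kg in all, with a coil spring and a round pad, 56 mm across with flat black rubber top.
- left_tag (a point): Centre of the top face of plate_left's tag; moves down with it. Flat white plastic head 36 x 36 x 6 mm over a dark guide block 30 x 38 mm. Top 59 to 62 mm above the bench when up; fully down it is 48 mm above the bench, the head resting on the block.
- tag_left (a joint): How far plate_left's tag is pushed down, m: starts up (0 to 0.003), 0.014 fully down on its stop. Friction about 3 N; it stays where it is left.
- plate_middle: The middle of three steel plates in a row (left is the robot's left), screwed to the bench, 170 x 90 x 12 mm. Origin: centre of its underside, z up. The pad of the mount on it is at x = +47 mm, y = 0; the plate's tag at x = -50 mm, y = 0 (the end nearer the robot). Turned at most 20 degrees from the robot's x axis.
- middle_pad (a point): Point on plate_middle at the centre of the pad's top face at rest, 60 mm above the bench (does not move when the pad is pressed). The mount is a round steel foot 64 mm across standing loose on the plate, 0.45 kg in all, with a coil spring and a round pad, 56 mm across with flat black rubber top.
- middle_tag (a point): Centre of the top face of plate_middle's tag; moves down with it. Flat white plastic head 36 x 36 x 6 mm over a dark guide block 30 x 38 mm. Top 59 to 62 mm above the bench when up; fully down it is 48 mm above the bench, the head resting on the block.
- tag_middle (a joint): How far plate_middle's tag is pushed down, m: starts up (0 to 0.003), 0.014 fully down on its stop. Friction about 3 N; it stays where it is left.
- plate_right: The right of three steel plates in a row (left is the robot's left), screwed to the bench, 170 x 90 x 12 mm. Origin: centre of its underside, z up. The pad of the mount on it is at x = +47 mm, y = 0; the plate's tag at x = -50 mm, y = 0 (the end nearer the robot). Turned at most 20 degrees from the robot's x axis.
- right_pad (a point): Point on plate_right at the centre of the pad's top face at rest, 60 mm above the bench (does not move when the pad is pressed). The mount is a round steel foot 64 mm across standing loose on the plate, 0.45 kg in all, with a coil spring and a round pad, 56 mm across with flat black rubber top.
- right_tag (a point): Centre of the top face of plate_right's tag; moves down with it. Flat white plastic head 36 x 36 x 6 mm over a dark guide block 30 x 38 mm. Top 59 to 62 mm above the bench when up; fully down it is 48 mm above the bench, the head resting on the block.
- tag_right (a joint): How far plate_right's tag is pushed down, m: starts up (0 to 0.003), 0.014 fully down on its stop. Friction about 3 N; it stays where it is left.
- pad_k (a joint): How far the pad of mount k is pressed in, m: 0 at rest, 0.016 at its stop. Mounts k, m and t look alike, and on which plate each stands is mixed at each start. Linear spring, almost no preload (0.3 N), returns by itself. The three springs have about 0.4, 0.85 and 1.35 N per mm.
- pad_m (a joint): How far the pad of mount m is pressed in, m: 0 at rest, 0.016 at its stop. Mounts k, m and t look alike, and on which plate each stands is mixed at each start. Linear spring, almost no preload (0.3 N), returns by itself. The three springs have about 0.4, 0.85 and 1.35 N per mm.
- pad_t (a joint): How far the pad of mount t is pressed in, m: 0 at rest, 0.016 at its stop. Mounts k, m and t look alike, and on which plate each stands is mixed at each start. Linear spring, almost no preload (0.3 N), returns by itself. The three springs have about 0.4, 0.85 and 1.35 N per mm.
- beaker: Bystander: glass beaker, 60 mm across, 75 mm tall, origin at the centre of its underside.
- jar: Bystander: closed amber jar, 54 mm across, 75 mm tall, origin at the centre of its underside.
- wrench: Bystander: steel wrench 160 mm long lying on the bench.
- collar: Bystander: steel ring 48 mm across, 22 mm tall, origin at the centre of its underside.
Mind the look-alikes: they are no part of the job. Leave any blue, orange or red look-alike of the plate_right alone.

How it is judged:
By the outcome, as a careful person would: the job done as asked, in the order asked, and still so for the second after the job is handed in, with the robot touching nothing.
It also fails if it takes over 48 s, if anything falls off the work surface, if the arm or the gripper's body presses on something with over 40 N, if the wrist force passes 120 N, or if a joint passes its speed limit or range.

## Working session

There is one attempt and no reset: what is moved stays moved. The work goes in short steps, Python scripts to look and compute and a tool call to move; the robot and the scene stay as the last step left them, time stands still between calls to the robot, and variables do not carry over. Pictures are saved under pics/ and viewed, about 8 in all and at most 12, crops included, and the job is handed in when it is done.

Besides the shell and the picture viewer there is one more tool, called after ">>>" in YAML: its name, and indented under it one key for each argument. move_arm: Moves the arm, as the interface text tells. Its arguments: {"type":"object","properties":{"deltas":{"type":"array","items":{"type":"array","items":{"type":"number"}}},"claw":{"type":"number"},"squeeze":{"type":"number"}},"required":["deltas"]}

```bash
mkdir -p pics; cat > h.py <<'E'
import numpy as np, cv2
from station import arm
def ray(cam,xy,T=None):
    c=arm.calibration(cam); K=np.array(c["intrinsics"],float)
    d=np.array([(xy[0]-K[0,2])/K[0,0],(xy[1]-K[1,2])/K[1,1]]); s=d.copy()
    for _ in range(20): s=d/(1+c["k1"]*(s@s))
    T=np.array(c["T"]) if T is None else T
    return T[:3,3], T[:3,:3]@np.array([s[0],-s[1],-1.])
def at_z(cam,xy,z,T=None):
    o,d=ray(cam,xy,T); return o+d*(z-o[2])/d[2]
def save(cam,n):
    f=arm.grab_frame(cam); cv2.imwrite(f"pics/{n}.png",f[:,:,::-1]); return f
E
python3 - <<'E'
from h import *
print(arm.get_state(), arm.tcp_to_grasp)
f=save("top","top1"); g=save("scene","scene1")
for cam in("top","scene"):
  for n,z in[("left_pad",.06),("middle_pad",.06),("right_pad",.06),("left_tag",.06),("middle_tag",.06),("right_tag",.06),("beaker",0),("jar",0),("collar",0),("wrench",0)]:
    for r in arm.spot_point(n,cam)[:4]:
      print(cam,n,round(r["score"],2),np.round(r["xy"]),np.round(at_z(cam,r["xy"],z),3))
E
```

```text
{'t': 0.0, 'q': array([-8.49904368e-01,  3.59403548e-01,  1.10591141e-02, -3.72946977e-04,
       -1.22409294e+00, -2.88101081e-01]), 'qd': array([-1.26726958e-03, -4.81582350e-05, -6.03096597e-04,  1.04529313e-03,
       -8.51142468e-05,  4.89971634e-05]), 'joint_efforts': array([-8.23904193e-04, -5.82716775e+01,  2.93055171e+01,  6.99745104e+00,
        6.75518837e-03, -1.47328960e-04]), 'eef_pos': array([ 0.28302187, -0.6125865 ,  0.40370766]), 'ee_rot': array([ 3.13991962e+00, -1.30181244e-04, -2.70892868e+00]), 'force': array([-0.59154261,  0.17251957, -0.14308978]), 'moment': array([ 0.01655178, -0.04864702,  0.016652  ]), 'width': 0.0875597469681007} 0.1593
top left_pad 0.72 [218. 212.] [0.635 0.214 0.06 ]
top middle_pad 0.76 [292. 218.] [0.613 0.006 0.06 ]
top right_pad 0.96 [487. 254.] [ 0.498 -0.535  0.06 ]
top right_pad 0.94 [404. 299.] [ 0.378 -0.298  0.06 ]
top right_pad 0.93 [392. 158.] [ 0.777 -0.281  0.06 ]
top right_pad 0.78 [359. 231.] [ 0.572 -0.182  0.06 ]
top left_tag 0.62 [220. 248.] [0.533 0.208 0.06 ]
top middle_tag 0.52 [175. 228.] [0.592 0.336 0.06 ]
top mid
[... 976 characters left out ...]
6  0.06 ]
scene right_pad 0.65 [273. 254.] [ 0.564 -0.18   0.06 ]
scene left_tag 0.28 [353. 260.] [0.608 0.008 0.06 ]
scene middle_tag 0.7 [338. 234.] [ 0.525 -0.014  0.06 ]
scene right_tag 0.68 [273. 219.] [ 0.457 -0.171  0.06 ]
scene right_tag 0.67 [331. 170.] [0.304 0.003 0.06 ]
scene right_tag 0.61 [208. 176.] [ 0.278 -0.333  0.06 ]
scene right_tag 0.57 [128. 213.] [ 0.382 -0.537  0.06 ]
scene beaker 0.86 [430. 316.] [0.753 0.168 0.   ]
scene beaker 0.37 [436. 260.] [0.598 0.224 0.   ]
scene jar 0.75 [320. 336.] [ 0.767 -0.096  0.   ]
scene collar 0.52 [489. 254.] [0.6   0.363 0.   ]
scene wrench 0.86 [190. 275.] [ 0.554 -0.389  0.   ]
scene wrench 0.32 [273. 253.] [ 0.518 -0.18   0.   ]
```

View pics/top1.png

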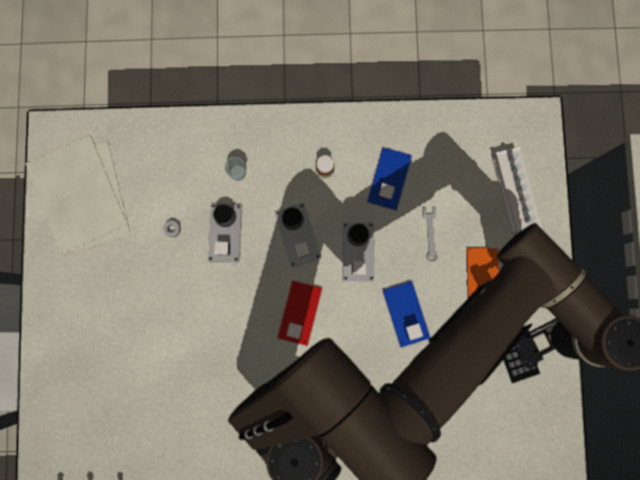

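View pics/scene1.png

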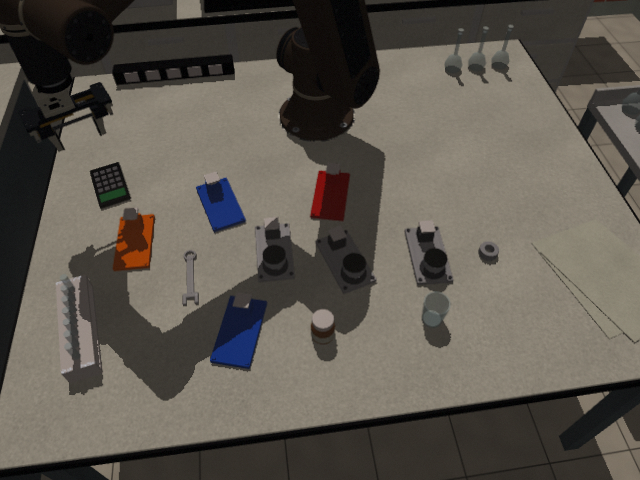

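Candidates in the top view: grey plates with black pads at (224,214), (292,218) and (358,234). These are the real ones, left to right. The look-alikes have no mounts: blue (390,178), blue (405,313), red (300,313) and orange (482,272). I'll move over the row for a wrist view.

>>> move_arm:
  deltas:
    - [17,37,0,0,0,-5]
    - [17,37,0,0,0,-5]
    - [17,37,0,0,0,-5]
    - [17,37,0,0,0,-5]
    - [17,37,0,0,0,-5]
  claw: 255
  squeeze: 10

```text
t: 1.52
eef_pos: [0.3684, -0.4261, 0.4047]
ee_rot: [-3.141, 0.0, 3.133]
force: [1.8, 0.9, -0.2]
width: 0.0596
```

>>> move_arm:
  deltas:
    - [17,37,0,0,0,0]
    - [17,37,0,0,0,0]
    - [17,37,0,0,0,0]
    - [17,37,0,0,0,0]
    - [17,37,0,0,0,0]

```text
t: 1.93
eef_pos: [0.4534, -0.2409, 0.4051]
ee_rot: [-3.141, 0.001, 3.138]
force: [1.0, -0.4, 0.1]
width: 0.0266
```

>>> move_arm:
  deltas:
    - [17,37,0,0,0,0]
    - [17,37,0,0,0,0]
    - [17,37,0,0,0,0]
    - [17,37,0,0,0,0]
    - [17,37,0,0,0,0]

```text
t: 2.35
eef_pos: [0.5384, -0.0557, 0.4052]
ee_rot: [3.141, 0.001, 3.138]
force: [0.6, -1.3, 0.5]
width: 0.0009
```

>>> move_arm:
  deltas:
    - [0,35,0,0,0,0]
    - [0,35,0,0,0,0]
    - [0,0,0,0,0,0]
    - [0,0,0,0,0,0]
    - [0,0,0,0,0,0]

```text
t: 2.77
eef_pos: [0.538, 0.0123, 0.4047]
ee_rot: [-3.142, 0.0, 3.139]
force: [-0.5, -0.6, 0.3]
width: 0.0004
```

```bash
cat >> h.py <<'E'
from scipy.spatial.transform import Rotation as Ro
def wristT(s):
    T=np.eye(4); T[:3,:3]=Ro.from_euler("xyz",s["ee_rot"]).as_matrix(); T[:3,3]=s["eef_pos"]
    return T@np.array(arm.calibration("wrist")["mount"])
E
python3 - <<'E'
from h import *
s=arm.get_state(); print(s["t"],s["eef_pos"],s["ee_rot"],s["q"],s["force"],s["width"])
T=wristT(s); save("wrist","w1"); np.save("w1T.npy",T)
for n in ["left_pad","middle_pad","right_pad","left_tag","middle_tag","right_tag"]:
  for r in arm.spot_point(n,"wrist")[:4]:
    print(n,round(r["score"],2),np.round(r["xy"]),np.round(at_z("wrist",r["xy"],.06,T),3))
save("top","top2")
E
```

```text
2.7667 [0.53800031 0.01234275 0.40473099] [-3.14150191e+00  1.63717978e-05  3.13907670e+00] [ 3.87398152e-01  1.33523775e-01 -2.89673995e-01  9.88781022e-05
 -1.14761791e+00 -1.96075104e+00] [-0.47243645 -0.63069527  0.26214609] 0.00043966101931696257
right_pad 0.97 [276.  55.] [ 0.393 -0.022  0.06 ]
left_tag 0.61 [513. 215.] [0.534 0.204 0.06 ]
middle_tag 0.72 [112. 148.] [ 0.469 -0.179  0.06 ]
middle_tag 0.56 [282. 205.] [ 0.524 -0.022  0.06 ]
middle_tag 0.44 [475. 243.] [0.563 0.17  0.06 ]
right_tag 0.72 [115. 148.] [ 0.47  -0.176  0.06 ]
```

View pics/w1.png

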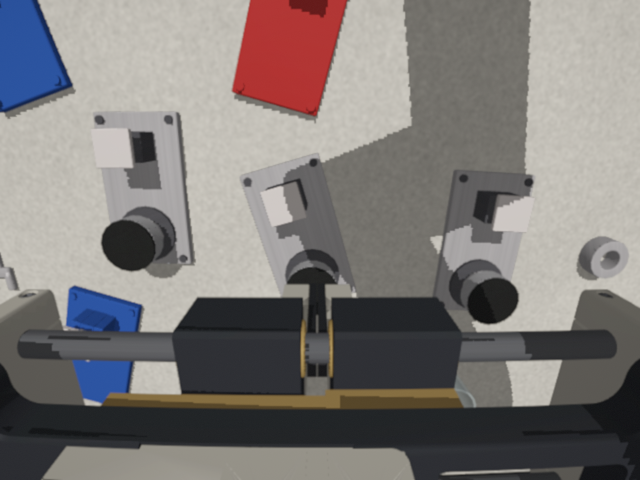

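The wrist view shows three grey plates. Tag heads are at left (513,214), middle (283,203) and right (113,148). Pads are at left (493,300) and right (132,245), with the middle one partly hidden by the finger. I'll fit plate poses from these.

```bash
python3 - <<'E'
from h import *
T=np.load("w1T.npy")
P=lambda xy,z:at_z("wrist",xy,z,T)[:2]
for n,tag,pad in[("L",(513,214),(493,300)),("M",(283,203),None),("R",(113,148),(132,245))]:
  t=P(tag,.0605); print(n,"tag",t.round(4))
  if pad:
    p=P(pad,.06);d=p-t; print(" pad",p.round(4),"dist",np.linalg.norm(d).round(4),"ang",np.degrees(np.arctan2(d[1],d[0])).round(1))
a,b=P((248,182),.012),P((314,162),.012); d=b-a; print("M screws",a,b,np.linalg.norm(d))
ang=np.arctan2(-d[0],d[1]); t=P((283,203),.0605); print(np.degrees(ang), t+.097*np.array([np.cos(ang),np.sin(ang)]))
for n in ["left_pad","middle_pad","right_pad","left_tag","middle_tag","right_tag"]:
  for r in arm.masks_of(n,"scene")[:1]: print(n,r["score"],r["xy"])
im=cv2.imread("pics/scene1.png")[195:305,230:470]; cv2.imwrite("pics/c1.png",cv2.resize(im,None,fx=3.3,fy=3.3,interpolation=cv2.INTER_CUBIC))
c=lambda x,y:at_z("scene",(230+x/3.3,195+y/3.3),.06)
E
```

```text
L tag [0.5331 0.2042]
 pad [0.6272 0.1993] dist 0.0943 ang -2.9
M tag [ 0.5222 -0.0204]
R tag [ 0.4693 -0.1773]
 pad [ 0.5646 -0.1749] dist 0.0953 ang 1.4
M screws [ 0.50906983 -0.06258376] [0.48809807 0.00894759] 0.07454226006052712
16.340228373677643 [0.61527709 0.00684514]
left_pad 0.61 [420.6, 245.0]
middle_pad 0.92 [336.8, 252.4]
right_pad 0.98 [220.8, 202.7]
left_tag 0.45 [428.0, 227.4]
middle_tag 0.66 [337.8, 234.0]
right_tag 0.69 [332.1, 169.6]
```

View pics/c1.png

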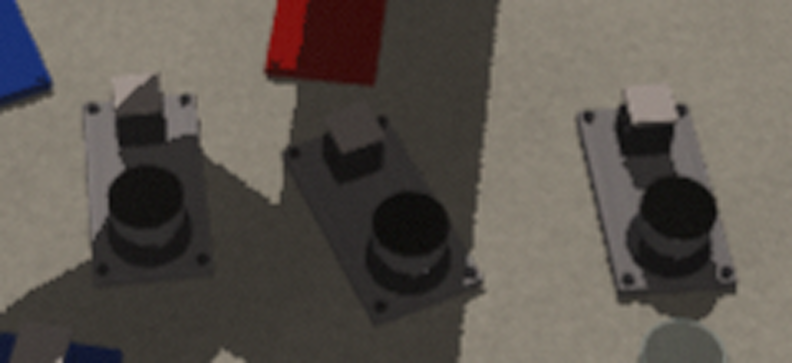

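>>> move_arm:
  deltas:
    - [18,37.5,0,0,0,0]
    - [18,37.5,0,0,0,0]
    - [18,37.5,0,0,0,0]
    - [18,37.5,0,0,0,0]
    - [18,37,0,0,0,0]

```text
t: 3.88
eef_pos: [0.6286, 0.2012, 0.4048]
ee_rot: [3.141, 0.0, 3.138]
force: [0.8, -0.2, 0.7]
width: 0.0004
```

>>> move_arm:
  deltas:
    - [0,0,-40,0,0,0]
    - [0,0,-40,0,0,0]
    - [0,0,-40,0,0,0]
    - [0,0,-25,0,0,0]
    - [0,0,0,0,0,0]

```text
t: 4.3
eef_pos: [0.626, 0.1984, 0.253]
ee_rot: [-3.137, -0.009, 3.137]
force: [-1.6, 0.7, -1.0]
width: 0.0002
```

>>> move_arm:
  deltas:
    - [0,0,-5,0,0,0]
    - [0,0,-3,0,0,0]
    - [0,0,0,0,0,0]
    - [0,0,0,0,0,0]
    - [0,0,0,0,0,0]

```text
t: 4.72
eef_pos: [0.6285, 0.1994, 0.2535]
ee_rot: [3.14, 0.002, 3.138]
force: [-0.1, 1.1, 0.1]
width: 0.0004
```

```bash
python3 - <<'E'
from h import *
f=save("scene","s2"); im=cv2.imread("pics/s2.png")[150:310,330:530]; cv2.imwrite("pics/s2.png",cv2.resize(im,None,fx=3.5,fy=3.5,interpolation=cv2.INTER_CUBIC))
s=arm.get_state();print(s["t"],s["eef_pos"],s["force"],s["moment"])
E
```

```text
4.7667 [0.62839321 0.19934598 0.25322058] [-0.76404633 -0.82781298 -0.14621599] [-0.07613512  0.08389784  0.02982288]
```

View pics/s2.png

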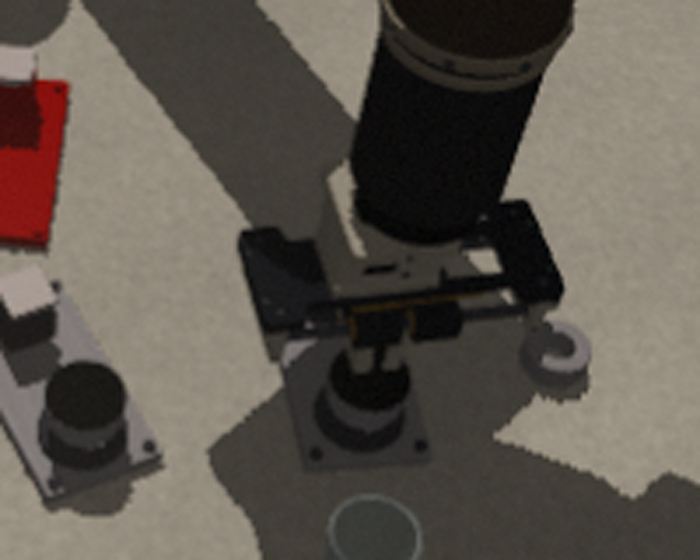

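Tips are centred over the left pad at crop (375,375). Pressing.

>>> move_arm:
  deltas:
    - [0,0,-9,0,0,0]
    - [0,0,-6,0,0,0]
    - [0,0,-3,0,0,0]
    - [0,0,-3,0,0,0]
    - [0,0,-3,0,0,0]

```text
t: 5.18
eef_pos: [0.6282, 0.1994, 0.2279]
ee_rot: [-3.141, 0.0, 3.138]
force: [-3.5, -0.6, 9.6]
width: 0.0008
```

>>> move_arm:
  deltas:
    - [0,0,0,0,0,0]
    - [0,0,0,0,0,0]
    - [0,0,0,0,0,0]
    - [0,0,0,0,0,0]
    - [0,0,0,0,0,0]

```text
t: 5.6
eef_pos: [0.6281, 0.1994, 0.2284]
ee_rot: [-3.142, 0.0, 3.139]
force: [-3.1, 0.0, 8.5]
width: 0.0012
```

```bash
python3 - <<'E'
from h import *
for i in range(4):
  arm.grab_frame("top"); s=arm.get_state();print(s["t"],s["eef_pos"],s["force"])
for xy in[(354.3,262.9)]: print(at_z("scene",xy,.06))
print(at_z("scene",(230+146/3.3,195+200/3.3),.06))
print(at_z("scene",(230+677/3.3,195+208/3.3),.06))
E
```

```text
5.65 [0.628117   0.1993768  0.22840193] [-3.09869322  0.67942424  7.75745154]
5.7 [0.62811501 0.19937395 0.22843192] [-2.20212299  0.88950087  9.49783263]
5.75 [0.62814672 0.19939261 0.22846835] [-2.82283224  0.44119966  8.6821887 ]
5.8 [0.62812189 0.19938121 0.22845744] [-3.26867444  0.49855964  8.17452662]
[0.61814492 0.00868751 0.06      ]
[ 0.5697448 -0.1775171  0.06     ]
[0.63189004 0.20264701 0.06      ]
```

Left reads about 8.6 N at about 9.6 mm, so roughly 0.87 N/mm (the medium spring). Next, the middle.

>>> move_arm:
  deltas:
    - [0,0,5,0,0,0]
    - [0,0,12,0,0,0]
    - [0,0,18,0,0,0]
    - [0,0,10,0,0,0]
    - [0,0,0,0,0,0]

```text
t: 6.22
eef_pos: [0.6288, 0.1996, 0.2754]
ee_rot: [3.14, 0.003, 3.138]
force: [0.3, 0.3, 0.5]
width: 0.0004
```

>>> move_arm:
  deltas:
    - [-2.5,-38.5,0,0,0,0]
    - [-2.5,-38.5,0,0,0,0]
    - [-2.5,-38.5,0,0,0,0]
    - [-2.5,-38.5,0,0,0,0]
    - [-2.5,-38.5,0,0,0,0]

```text
t: 6.63
eef_pos: [0.6148, 0.0052, 0.2721]
ee_rot: [-3.142, -0.001, 3.138]
force: [0.6, 0.1, -0.8]
width: 0.0004
```

>>> move_arm:
  deltas:
    - [0,0,0,0,0,0]
    - [0,0,-10,0,0,0]
    - [0,0,-10,0,0,0]
    - [0,0,0,0,0,0]
    - [0,0,0,0,0,0]

```text
t: 7.05
eef_pos: [0.6152, 0.0078, 0.251]
ee_rot: [-3.141, -0.003, 3.139]
force: [0.6, -0.1, 1.4]
width: 0.0007
```

```bash
python3 - <<'E'
from h import *
f=save("scene","s3"); im=cv2.imread("pics/s3.png")[170:310,230:470]; cv2.imwrite("pics/s3.png",cv2.resize(im,None,fx=3.3,fy=3.3,interpolation=cv2.INTER_CUBIC))
s=arm.get_state();print(s["t"],s["eef_pos"],s["force"])
E
```

```text
7.1 [0.61558032 0.00786453 0.25177726] [-0.13198573 -0.0975338  -0.96805671]
```

View pics/s3.png

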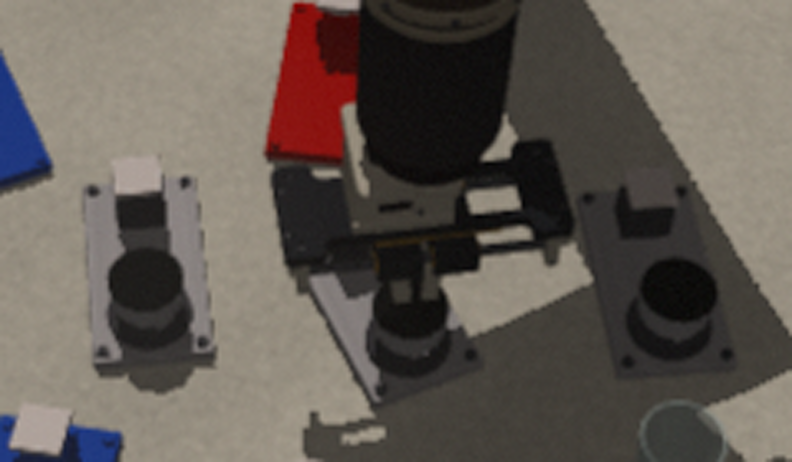

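Tips are centred over the middle pad at crop (412,305), and the left mount hasn't moved. Pressing.

>>> move_arm:
  deltas:
    - [0,0,-8,0,0,0]
    - [0,0,-6,0,0,0]
    - [0,0,-3,0,0,0]
    - [0,0,-3,0,0,0]
    - [0,0,-3,0,0,0]

```text
t: 7.52
eef_pos: [0.6156, 0.0074, 0.2301]
ee_rot: [3.141, 0.0, 3.139]
force: [-4.6, 3.6, 11.3]
width: 0.0004
```

>>> move_arm:
  deltas:
    - [0,0,0,0,0,0]
    - [0,0,0,0,0,0]
    - [0,0,0,0,0,0]
    - [0,0,0,0,0,0]
    - [0,0,0,0,0,0]

```text
t: 7.93
eef_pos: [0.6156, 0.0074, 0.2307]
ee_rot: [3.141, 0.001, 3.139]
force: [-4.4, 4.5, 10.4]
width: 0.0006
```

```bash
python3 - <<'E'
from h import *
for i in range(4):
  arm.grab_frame("top"); s=arm.get_state();print(s["t"],s["eef_pos"],s["force"])
E
```

```text
7.9833 [0.61555921 0.00735005 0.23072291] [-4.58806191  4.0929837  10.57091863]
8.0333 [0.61557852 0.00735238 0.23075481] [-4.50664764  3.7269731  10.76529379]
8.0833 [0.61556752 0.00735893 0.23075334] [-4.41297771  3.28870216  9.59774408]
8.1333 [0.61556941 0.00737233 0.23075431] [-5.09057918  3.50542491 10.50793597]
```

>>> move_arm:
  deltas:
    - [0,0,5,0,0,0]
    - [0,0,12,0,0,0]
    - [0,0,18,0,0,0]
    - [0,0,10,0,0,0]
    - [0,0,0,0,0,0]

```text
t: 8.55
eef_pos: [0.6164, 0.0069, 0.277]
ee_rot: [3.141, 0.004, 3.139]
force: [0.1, 0.6, 1.1]
width: 0.0003
```

>>> move_arm:
  deltas:
    - [-10,-37,0,0,0,0]
    - [-10,-37,0,0,0,0]
    - [-10,-37,0,0,0,0]
    - [-10,-37,0,0,0,0]
    - [-9,-35,0,0,0,0]

```text
t: 8.97
eef_pos: [0.5655, -0.1778, 0.2739]
ee_rot: [3.141, -0.001, 3.138]
force: [0.4, -0.1, 0.6]
width: 0.0004
```

>>> move_arm:
  deltas:
    - [0,0,0,0,0,0]
    - [0,0,-10,0,0,0]
    - [0,0,-10,0,0,0]
    - [0,0,0,0,0,0]
    - [0,0,0,0,0,0]

```text
t: 9.38
eef_pos: [0.5665, -0.1753, 0.2531]
ee_rot: [3.142, -0.003, 3.139]
force: [0.3, -0.7, 0.2]
width: 0.0007
```

```bash
python3 - <<'E'
from h import *
f=save("scene","s4"); im=cv2.imread("pics/s4.png")[170:310,230:470]; cv2.imwrite("pics/s4.png",cv2.resize(im,None,fx=3.3,fy=3.3,interpolation=cv2.INTER_CUBIC))
s=arm.get_state();print(s["t"],s["eef_pos"],s["force"])
E
```

```text
9.4333 [ 0.5668154  -0.17523094  0.25381973] [-0.0109702   0.13322526  0.09135279]
```

View pics/s4.png

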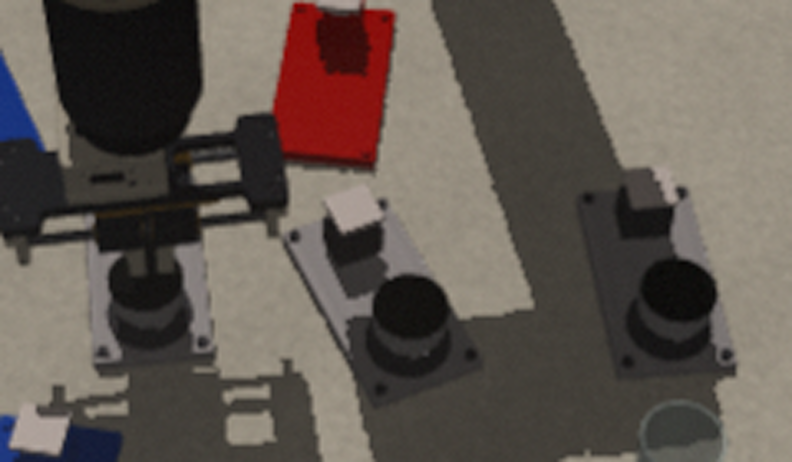

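Middle reads about 10.4 N at 7.3 mm, so roughly 1.4 N/mm (stiff), and its mount hasn't moved. Tips are centred over the right pad at crop (148,270). Pressing.

>>> move_arm:
  deltas:
    - [0,0,-9,0,0,0]
    - [0,0,-6,0,0,0]
    - [0,0,-3,0,0,0]
    - [0,0,-3,0,0,0]
    - [0,0,-3,0,0,0]

```text
t: 9.85
eef_pos: [0.5666, -0.176, 0.2304]
ee_rot: [3.141, -0.0, 3.138]
force: [-1.1, 2.5, 2.9]
width: 0.001
```

>>> move_arm:
  deltas:
    - [0,0,0,0,0,0]
    - [0,0,0,0,0,0]
    - [0,0,0,0,0,0]
    - [0,0,0,0,0,0]
    - [0,0,0,0,0,0]

```text
t: 10.27
eef_pos: [0.5666, -0.1763, 0.2309]
ee_rot: [3.142, 0.0, 3.138]
force: [-1.6, 1.7, 3.4]
width: 0.0002
```

```bash
python3 - <<'E'
from h import *
for i in range(4):
  arm.grab_frame("top"); s=arm.get_state();print(s["t"],s["eef_pos"],s["force"])
E
```

```text
10.3167 [ 0.56658542 -0.17626669  0.23088817] [-1.52174268  2.31050035  3.4361098 ]
10.3667 [ 0.56661363 -0.17627498  0.23087112] [-0.75057995  2.51156633  3.21427321]
10.4167 [ 0.56660565 -0.17623283  0.23080868] [-0.32079214  2.33457909  2.75903174]
10.4667 [ 0.56663592 -0.17625585  0.2308111 ] [-1.05485955  2.45958765  3.64389405]
```

>>> move_arm:
  deltas:
    - [0,0,5,0,0,0]
    - [0,0,12,0,0,0]
    - [0,0,18,0,0,0]
    - [0,0,10,0,0,0]
    - [0,0,0,0,0,0]

```text
t: 10.88
eef_pos: [0.5674, -0.1765, 0.2782]
ee_rot: [-3.141, 0.004, 3.138]
force: [1.4, -0.2, 0.6]
width: 0.0005
```

Right reads about 3.3 N at 7.2 mm, so roughly 0.42 N/mm. That is the softest, and the three readings match the listed springs. Next, the right tag.

>>> move_arm:
  deltas:
    - [-22,0,0,0,0,0]
    - [-30,-1,0,0,0,0]
    - [-30,0,0,0,0,0]
    - [-15,0,0,0,0,0]
    - [0,0,0,0,0,0]

```text
t: 11.3
eef_pos: [0.4661, -0.1774, 0.2752]
ee_rot: [3.141, -0.002, 3.137]
force: [-0.5, -0.7, 0.1]
width: 0.0007
```

>>> move_arm:
  deltas:
    - [0,0,-10,0,0,0]
    - [0,0,-10,0,0,0]
    - [0,0,0,0,0,0]
    - [0,0,0,0,0,0]
    - [0,0,0,0,0,0]

```text
t: 11.72
eef_pos: [0.4701, -0.1773, 0.255]
ee_rot: [-3.141, -0.001, 3.138]
force: [0.4, -0.2, -0.5]
width: 0.0005
```

```bash
python3 - <<'E'
from h import *
f=save("scene","s5"); im=cv2.imread("pics/s5.png")[130:310,200:380]; cv2.imwrite("pics/s5.png",cv2.resize(im,None,fx=3.3,fy=3.3,interpolation=cv2.INTER_CUBIC))
s=arm.get_state();print(s["t"],s["eef_pos"],s["force"])
E
```

```text
11.7667 [ 0.47009404 -0.17723902  0.25531237] [ 0.2908071   0.14364003 -0.29094942]
```

View pics/s5.png

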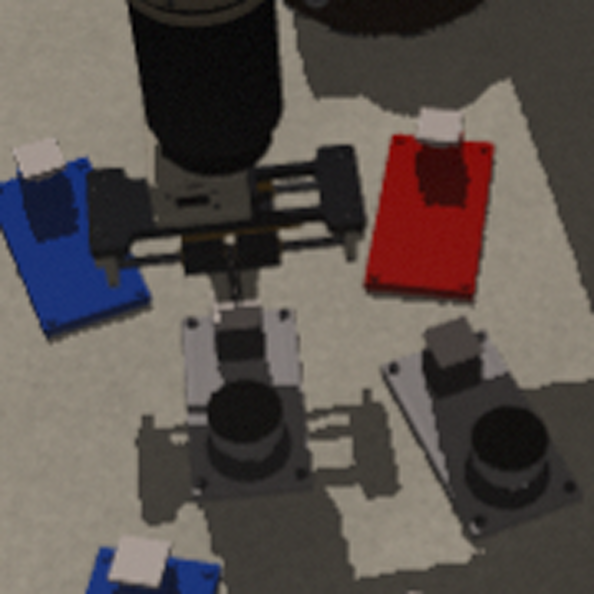

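Tips sit just above the right tag (crop tip (236,300), tag (238,318)). Pressing slowly.

>>> move_arm:
  deltas:
    - [0,0,-9,0,0,0]
    - [0,0,-5,0,0,0]
    - [0,0,-3,0,0,0]
    - [0,0,-3,0,0,0]
    - [0,0,-3,0,0,0]

```text
t: 12.18
eef_pos: [0.4694, -0.1772, 0.2324]
ee_rot: [3.142, -0.001, 3.138]
force: [-2.2, 2.0, 3.5]
width: 0.0005
```

>>> move_arm:
  deltas:
    - [0,0,-2,0,0,0]
    - [0,0,-1.5,0,0,0]
    - [0,0,-1,0,0,0]
    - [0,0,0,0,0,0]
    - [0,0,0,0,0,0]

```text
t: 12.6
eef_pos: [0.4697, -0.1773, 0.2281]
ee_rot: [-3.141, 0.0, 3.138]
force: [-0.4, -0.3, 0.2]
width: 0.0004
```

>>> move_arm:
  deltas:
    - [0,0,-1,0,0,0]
    - [0,0,-1,0,0,0]
    - [0,0,0,0,0,0]
    - [0,0,0,0,0,0]
    - [0,0,0,0,0,0]

```text
t: 13.02
eef_pos: [0.4698, -0.1773, 0.2264]
ee_rot: [-3.141, 0.001, 3.138]
force: [-0.6, 0.1, 4.4]
width: 0.0004
```

>>> move_arm:
  deltas:
    - [0,0,-0.5,0,0,0]
    - [0,0,-0.5,0,0,0]
    - [0,0,0,0,0,0]
    - [0,0,0,0,0,0]
    - [0,0,0,0,0,0]

```text
t: 13.43
eef_pos: [0.4697, -0.1773, 0.2262]
ee_rot: [-3.141, 0.001, 3.139]
force: [-3.7, 2.2, 15.0]
width: 0.0005
```

It's on the hard stop: 15 N with the tip at 48.2 mm, against 48 expected. Retreating and checking.

>>> move_arm:
  deltas:
    - [0,0,5,0,0,0]
    - [0,0,15,0,0,0]
    - [0,0,30,0,0,0]
    - [0,0,40,0,0,0]
    - [0,0,40,0,0,0]

```text
t: 13.85
eef_pos: [0.469, -0.1772, 0.3559]
ee_rot: [3.141, -0.003, 3.138]
force: [0.6, 0.1, 0.2]
width: 0.001
```

>>> move_arm:
  deltas:
    - [0,-38,0,0,0,0]
    - [0,-38,0,0,0,0]
    - [0,-38,0,0,0,0]
    - [0,0,0,0,0,0]
    - [0,0,0,0,0,0]

```text
t: 14.27
eef_pos: [0.4691, -0.2929, 0.3544]
ee_rot: [3.141, -0.001, 3.134]
force: [-0.3, 0.2, -0.8]
width: 0.0005
```

```bash
python3 - <<'E'
from h import *
f=save("scene","s6"); im=cv2.imread("pics/s6.png")[150:350,200:470]; cv2.imwrite("pics/s6.png",cv2.resize(im,None,fx=2.9,fy=2.9,interpolation=cv2.INTER_CUBIC))
s=arm.get_state();print(s["t"],s["eef_pos"],s["force"])
E
```

```text
14.3167 [ 0.46913688 -0.29185169  0.35449365] [ 0.02193876 -0.13229459 -0.92526968]
```

View pics/s6.png

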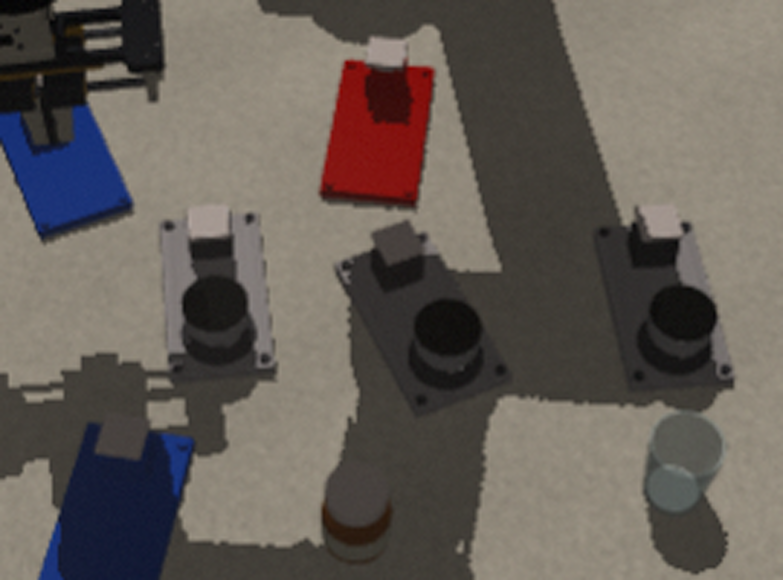

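The right tag at (210,225) is down. The middle tag (397,243) and left tag (658,222) are still up. All three mounts and the glassware are where they were, so I'm handing in.

```bash
python3 -c "
from station import arm
arm.job_done()"
```

```text
the job is handed in; nothing more can be done
```

The right mount is the softest, so I pushed the right plate's tag fully down and left the other two tags up. The job is handed in, with about 14.3 s of the 48 s used.

| Mount (in the order pressed) | Force | Depth | Stiffness |
|---|---|---|---|
| Left | about 8.6 N | about 9.6 mm | about 0.87 N/mm |
| Middle | about 10.4 N | about 7.3 mm | about 1.4 N/mm |
| Right | about 3.3 N | about 7.2 mm | about 0.42 N/mm |

- **Tag:** the right tag went onto its hard stop at 15 N, with the fingertips 48.2 mm above the bench against the 48 mm expected.
- **Last picture:** the right tag is down, the left and middle tags are up, and the mounts, beaker and jar look unmoved. The arm was clear of everything. The picture was cropped to the plates, so it does not show the collar or wrench, but the arm never went down near them.
- **Side forces:** there was up to about 6 N sideways on the fingertips during the middle press, but the mounts did not visibly shift.
- **Disagreement:** the scene and wrist cameras differed by about 4 mm on pad positions. I worked mainly from the wrist camera, and the pictures showed the tips centred over each pad.

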